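Latch the split casting mould

TASK

Close the aluminium split mould on the jeweller's bench: push its sliding half home against the fixed half, swing the steel loop down over the brass keeper so that its crossbar sits behind the hook, then press the red lever right over, past centre, until it lies flat and the latch stays shut under tension. Leave the other things on the bench where they are.

Things in the scene. Friction and masses are not known exactly. Their poses are not given: they have to be found in the camera images.
- mould: Split mould fixed to the bench: dark steel base plate 310 x 110 x 12 mm (x, y, z) with two aluminium halves 90 mm wide, tops 57 mm above the bench. Origin: centre of the plate's underside; z up; x runs along the plate from the fixed half (carries lever and loop; x -145 to -5 mm) to the sliding half (carries the keeper). A 6 mm stop strip crosses the plate's +x end.
- slide (a joint): Opening of the sliding half in m: 0 = home against the fixed half, most 0.058. Slides along the mould's x with about 3 N friction; stays where left. At value s it covers mould x = -5+1000s to 85+1000s mm, z 12 to 57 mm; push its +x end face towards -x. The loop reaches over the keeper only below about 0.008.
- slide_end (a point): Middle of the sliding half's free end face (at its +x end, 90 mm wide), 40 mm above the bench.
- lever (a joint): Latch lever with red grip, rad: 0 = flat over the fixed half, pointing to the mould's -x (latched); grows as it swings up and over to +x (1.57 upright, 2.2 open stop). 20 mm wide, 6 mm thick (grip 24 x 10), reaches 98 mm from the pivot. Stays where left (friction 0.06 N m). With the loop hooked, closing takes up to about 5 N at the grip, most near flat; past centre the spring holds it shut.
- lever_pivot (a point): Lever's pivot axis (parallel to the mould's y): mould x -50, z 71 mm, between two small steel cheeks 22 mm high.
- lever_grip (a point): Point on the lever's mid-plane inside the red grip, 80 mm from the pivot.
- loop (a joint): Steel wire loop, rad, relative to the lever: its elevation above the mould's +x direction is loop minus lever (1.57 = upright, 0 = level). Two 7 mm rods 38 mm apart, a crossbar, and a yellow pull tab beyond it. Weighs 80 g; friction holds it when steep, and it drops by its own weight once leaning more than about 35 degrees from upright.
- loop_hinge (a point): Hinge of the loop on the lever, 16 mm from the lever's pivot; at lever angle a it lies at mould x = -50 - 16 cos(a-0.21), z = 71 + 16 sin(a-0.21) mm. Axes turn with the loop, x along its rods to the crossbar.
- loop_bar (a point): Centre of the loop's crossbar (7 mm thick, 45 mm long), 100 mm from the loop's hinge.
- loop_tab (a point): Centre of the loop's yellow pull tab (24 mm wide, 30 mm long, 6 mm thick), 117 mm from the loop's hinge.
- keeper (a joint): How far the sprung brass keeper is pulled towards the lever, in m: 0 = no tension, about 0.003 when properly latched (spring 6000 N/m, travel 0.008).
- keeper_seat (a point): Where the crossbar's centre belongs: on the +x side of the brass keeper, under its lip, 3.5 mm above the sliding half; axes as the mould. At mould x=38, z=60.5 mm with slide 0. Keeper: 24 mm wide (y), goes between the loop's rods, top 15 mm above the half; its lip overhangs 6 mm to +x: the bar comes down beyond the lip and the lever then draws it under.
- pots: stack of small clear craft pots with a red lid, 42 mm across, 100 mm tall, bystander; origin at the centre of its underside
- cup: white plastic cup, 66 mm across, 60 mm tall, bystander; origin at the centre of its underside
- pliers: pliers with one yellow and one black handle, 150 mm long, lying flat, bystander; origin at the centre of its underside
- mallet: wooden mallet, 200 mm long, lying, bystander; origin at the centre of its underside
- mandrel: steel ring mandrel standing on its foot, a cone 140 mm tall and 44 mm across the foot, bystander; origin at the centre of its underside
- brush: bench brush, lying, bystander; origin at the centre of its underside
- pintray: small open wooden tray, 110 x 80 x 30 mm, bystander; origin at the centre of its underside

How it is judged:
By the outcome, as a careful person would: the job done as asked, in the order asked, and still so for the second after the job is handed in, with the robot touching nothing.
It also fails if it takes over 51 s, if anything falls off the work surface, if the arm or the gripper's body presses on something with over 40 N, if the wrist force passes 120 N, or if a joint passes its speed limit or range.

ROBOT

A 6-joint arm with a two-finger parallel gripper is mounted at the origin on the work surface. World frame = base frame: x ahead of the robot, y to its left, z up, the work surface at z = 0. Lengths are in m, angles in rad, forces in N, time in s.
With the tool pointing down it reaches from about 0.35 to 0.925 m from the base axis. Payload 6.4 kg.
Tool frame: the origin (TCP) lies at the centre of the arm's flange, where the gripper is bolted on; the fingertips stand tcp_to_tips ahead of it and the grasp point (between the pads) lies 155 mm ahead of it (tcp_to_tips is the distance from the TCP to the fingertips, in m); z points along the fingers, y is the line along which they close (so a half turn about z gives the same grasp; the last joint's range is limited). The gripper opens to 85 mm and grips with 20 to 120 N. Pads are 22 mm wide; open, the fingers measure 114 mm over their backs; the gripper's body (76 mm by 85 mm) begins 54 mm behind the grasp point. The pads swing forward as they close: fully open they stand 13 mm farther back than shut.
Start: joints at [0.958, 0.245, 1.558, -0, 1.339, -0.174], TCP at [0.276, 0.588, 0.405] pointing down, gripper open.
Joint ranges: [-3.13, 3.13], [-1.02, 2.26], [0.13, 2.54], [-0.95, 4.09], [0.21, 2.88], [-2.74, 2.74]. Speed limits (rad/s): [2.57, 2.57, 3.14, 3.14, 3.14, 3.14].

INTERFACE

Orientations are given as a rotation vector (axis times angle).
In Python, from cell import * gives the robot as it stands.
- The arm moves only by the tool send_rows, never from a script. Its argument "motion" is a list that holds one entry, the list of rows, each a list of 7 numbers: the closure, from 0 (fully open) to 1 (shut), then the shift along the tool's x, y, z in units of 40 mm (1.0 is 40 mm), then the turn, a rotation vector about the tool's x, y, z in units of 8 degrees (1.0 is 8 degrees). In form: [[[claw, x, y, z, ax, ay, az], ...]]. A call has 1 to 8 rows; each row is the pose to reach, as a shift and turn from the pose commanded when the call began, along the tool's axes at that moment; what a row does not reach only later rows make up. A row lasts 1/10 s, in which the tool goes at most 50 mm and 8.59 degrees, less where a joint would pass 70% of its speed; a pose out of reach is approached as far as the arm can. A call with a gripper value outside its range is refused whole. The fingers move at their own pace and stop on an object; "force" is the grip in N (left out, the last holds). Time passes only in rows, so rows that repeat a pose let the fingers close. It gives the time, the measured TCP pose, the force, the opening and the grip force at its end, in the units of the state.
- get_state(): the state, without advancing time (a new reading comes with each control period).
- read_camera(name): name is "scene" or "top" or "wrist"; returns the picture (384x512x3 uint8, red, green, blue); there is no depth.
- calibration(name): a dict with "mtx" (3x3 intrinsics, pixels), "xyz" and "rotation" of the camera in the world; the wrist camera has in their place "T_tool_cam" (4x4, takes a point from camera to tool coordinates, whose origin is the TCP and whose axes are the flange's). Camera axes: x right, y down, z forward; pixel columns grow to the right and rows downward; lengths in m; the calibration is good to about 2 mm. A picture is of the moment at which its call begins: read the wrist's pose just before it. calibration takes no time and is no camera call.
- finish_job(): hands the job in; it is judged then, once.
The state is a dict: "time_s": time; "joint_positions": joint angles; "qd": joint speeds; "joint_efforts": joint torques, N m; "ee_pos": TCP position; "orientation": TCP orientation; "ft_force": force on the tool from outside, world axes, zero at the start; "moment": the same for the moment, N m; "finger_gap": finger opening in m; "grip_force": force on a finger pad.
Only numpy, scipy, OpenCV 4.12 (cv2) and the standard library are available. Lean on these libraries where they do the work, as an engineer would, in place of code of your own. Each camera call takes 0.05 s, during which the arm holds its last target. There are 200 camera calls.

## Working session

There is one attempt and no reset: what is moved stays moved. The work goes in short steps, Python scripts to look and compute and a tool call to move; the robot and the scene stay as the last step left them, time stands still between calls to the robot, and variables do not carry over. Pictures are saved under pics/ and viewed, at most 10 in all, crops included, and the job is handed in when it is done.

Besides the shell and the picture viewer there is one more tool, called as name(argument=value, ...), one argument or row to a line, values as JSON. send_rows: Moves the arm, as the interface text tells. Its arguments: {"type":"object","properties":{"motion":{"type":"array","items":{"type":"array","items":{"type":"array","items":{"type":"number"}}}},"force":{"type":"number"}},"required":["motion"]}

```bash
mkdir -p pics; ls
python3 - <<'E'
from cell import *
import cv2
s=get_state();print(s)
for n in("scene","top"):
    cv2.imwrite(f"pics/{n}0.png",read_camera(n)[:,:,::-1]);print(n,calibration(n))
print(calibration("wrist"))
import cell;print([k for k in dir(cell) if not k.startswith('__')])
try: print(tcp_to_tips)
except Exception as e: print(e)
E
```

```text
pics
{'time_s': 0.0, 'joint_positions': array([ 9.57861663e-01,  2.45817609e-01,  1.55904916e+00,  1.29572151e-05,
        1.33867434e+00, -1.74105484e-01]), 'qd': array([ 0.00205263,  0.00032928,  0.00015854,  0.00103446,  0.00096013,
       -0.00060526]), 'joint_efforts': array([ 1.52866160e-03, -4.29527879e+01, -3.26124179e+01, -1.02389606e-04,
        5.47438336e-03, -2.41209122e-06]), 'ee_pos': array([0.27603234, 0.58821966, 0.40355883]), 'orientation': array([-6.83632832e-01, -3.06553026e+00,  2.81840859e-03]), 'ft_force': array([-0.66217426,  0.02750573,  0.56550239]), 'moment': array([-0.00398787, -0.00030009,  0.03360924]), 'grip_force': 0.0, 'finger_gap': 0.08572115352322247}
scene {'mtx': array([[388.90522039,   0.        , 250.96090301],
       [  0.        , 388.90522039, 192.44730075],
       [  0.        ,   0.        ,   1.        ]]), 'xyz': array([1.19741569, 0.04290673, 1.12541256]), 'rotation': array([-1.7903507 , -2.02152149,  0.59135713])}
top {'mtx': array([[416.22905256,   0.        , 262.9900663 ],
       [  0.        , 416.22905256, 189.65721004],
       [  0.        ,   0.        ,   1.        ]]), 'xyz': array([ 0.33418255, -0.00638216,  1.43822029]), 'rotation': array([-2.12511324,  2.18065876, -0.16148163])}
{'mtx': array([[307.84144186,   0.        , 256.08377559],
       [  0.        , 307.84144186, 187.78358317],
       [  0.        ,   0.        ,   1.        ]]), 'T_tool_cam': array([[-3.95372341e-04, -9.45841807e-01, -3.24627662e-01,
         8.29982014e-02],
       [ 9.99999907e-01, -3.17118945e-04, -2.93961231e-04,
        -1.19625853e-03],
       [ 1.75095240e-04, -3.24627748e-01,  9.45841844e-01,
         3.07059150e-02],
       [ 0.00000000e+00,  0.00000000e+00,  0.00000000e+00,
         1.00000000e+00]])}
['IKError', 'calibration', 'finish_job', 'get_state', 'read_camera', 'tcp_to_tips']
0.1734
```

Run:
```python
import cv2
for n in("scene","top"):
    cv2.imwrite(f"pics/{n}0b.png",cv2.resize(cv2.imread(f"pics/{n}0.png"),(800,600),interpolation=cv2.INTER_CUBIC))
```

```text
(no output)
```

View pics/scene0b.png

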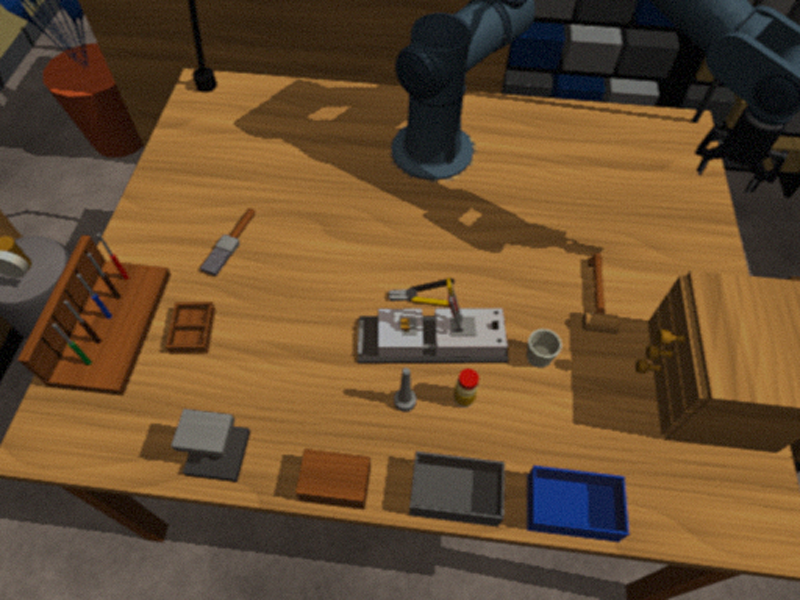

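View pics/top0b.png

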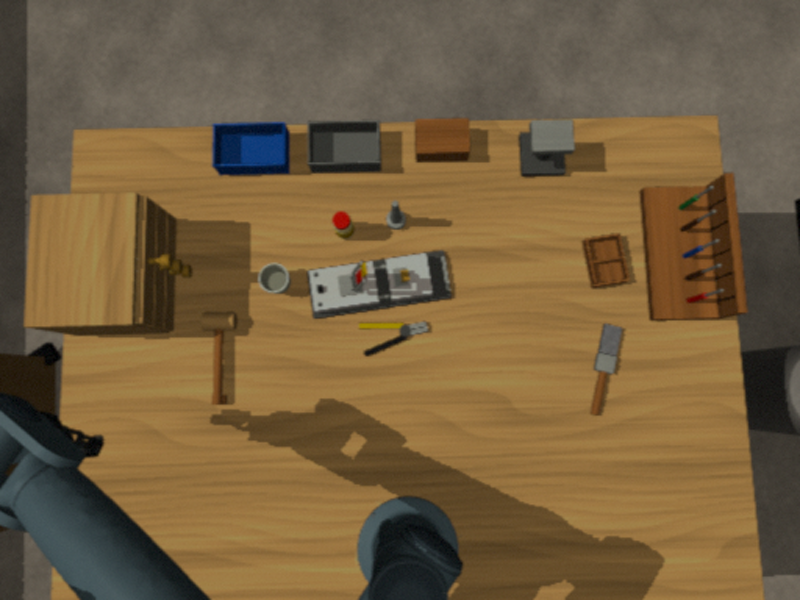

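The scene picture shows the mould at about (432,335) with lever and loop upright. In the top picture the plate spans (308,270) to (452,300), with the fixed half at left (world +y), the cup at its left end, and the pliers, pots and mandrel nearby. I'll zoom in next.

Run:
```python
import cv2,numpy as np
t=cv2.imread("pics/top0.png")[150:215,190:300];s=cv2.imread("pics/scene0.png")[175:240,220:330]
f=lambda i:cv2.resize(i,None,fx=7,fy=4.6*7/7 if 0 else 4.5,interpolation=cv2.INTER_CUBIC)
f=lambda i:cv2.resize(i,None,fx=4.6,fy=4.6,interpolation=cv2.INTER_CUBIC)
cv2.imwrite("pics/crop.png",np.vstack([f(t),f(s)]));print(f(t).shape)
```

```text
(299, 506, 3)
```

View pics/crop.png

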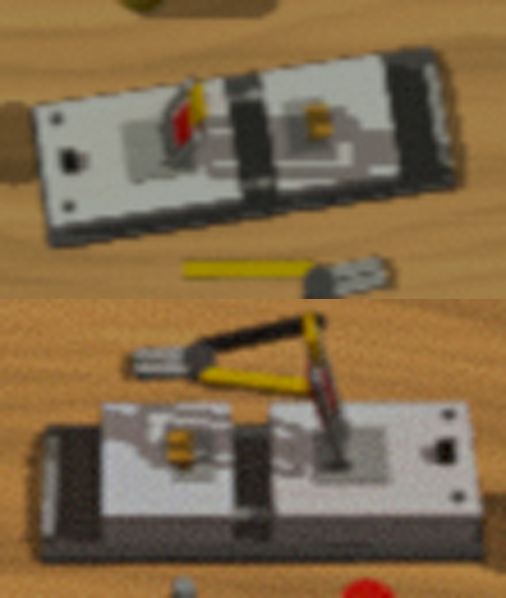

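```bash
cat > h.py <<'E'
import numpy as np
from cell import *
from scipy.spatial.transform import Rotation as R
from scipy.optimize import least_squares
def proj(n,P):
    c=calibration(n); q=(np.atleast_2d(P)-c['xyz'])@R.from_rotvec(c['rotation']).as_matrix()
    return (q[:,:2]/q[:,2:])@np.diag([c['mtx'][0,0]]*2)+c['mtx'][:2,2]
def m2w(p,P):
    P=np.atleast_2d(P)/1000; c,s=np.cos(p[2]),np.sin(p[2])
    return np.c_[p[0]+c*P[:,0]-s*P[:,1],p[1]+s*P[:,0]+c*P[:,1],P[:,2]]
def hinge(a): return np.array([-50-16*np.cos(a-.21),0,71+16*np.sin(a-.21)])
def grip(a,r=80): return np.array([-50-r*np.cos(a),0,71+r*np.sin(a)])
def tab(a,l,r=117): e=l-a; return hinge(a)+r*np.array([np.cos(e),0,np.sin(e)])
E
python3 - <<'E'
from h import *
T=np.array([[52,227],[37,107],[228,80],[242,203],[270,72],[385,56],[400,178],[278,198],[181,125],[198,103]])/4.6+[190,150]
S=np.array([[467,402],[477,518],[270,516],[270,404],[234,515],[103,514],[103,404],[231,404],[322,390],[312,335]])-[0,299.]
S=S/4.6+[220,175]
def pts(v):
    s=v[3]*1000;z=57
    return m2w(v,[[-145,-45,z],[-145,45,z],[-5,45,z],[-5,-45,z],[-5+s,45,z],[85+s,45,z],[85+s,-45,z],[-5+s,-45,z],grip(v[4],88),tab(v[4],v[5])])
def f(v):
    P=pts(v); return np.r_[proj('top',P)-T,proj('scene',P)-S].ravel()
o=least_squares(f,[.6,.0,-1.4,.03,1.7,3.2],loss='soft_l1')
print(o.x,o.cost);print(f(o.x).reshape(-1,2).round(1))
v=o.x;np.save('fit.npy',v);print(pts(v)[-2:],v[5]-v[4])
E
```

```text
[ 0.56592846  0.04960244 -1.45505328  0.02594883  1.75024408  3.07934734] 21.5392508580068
[[-1.2 -0.8]
 [-1.1 -1. ]
 [-1.4 -0.9]
 [-0.9 -1.5]
 [-3.  -0.2]
 [-1.6 -0.4]
 [-1.  -0.8]
 [-1.  -1.5]
 [-0.3 -1.6]
 [-1.1  0.1]
 [-1.  -0.7]
 [-0.5 -1.5]
 [-0.4 -1.3]
 [-1.3 -1.4]
 [-0.9 -1.1]
 [-1.3 -1.1]
 [-0.8 -1.6]
 [-0.9 -1.4]
 [-0.3 -3.5]
 [-0.9  0.3]]
[[0.56196811 0.08366621 0.15758693]
 [0.56333176 0.07193718 0.20059183]] 1.329103265182498
```

```bash
cat >> h.py <<'E'
def Rdes(v,tilt=0):
    """tool y = mould y, z down, x = -mould x; tilt>0 leans body to mould +x (tips toward -x)"""
    c,s=np.cos(v[2]),np.sin(v[2]); M=np.array([[c,-s,0],[s,c,0],[0,0,1.]])
    t=np.radians(tilt)
    z=np.array([-np.sin(t),0,-np.cos(t)]);y=np.array([0,1.,0]);x=np.cross(y,z)
    return R.from_matrix(M@np.c_[x,y,z])
def go(v,tips,tilt=0,st=None):
    """fingertip target in mould mm -> row shift/turn"""
    st=st or get_state(); R0=R.from_rotvec(st['orientation']); Rd=Rdes(v,tilt)
    p=m2w(v,tips)[0]-Rd.as_matrix()[:,2]*tcp_to_tips
    d=R0.inv().apply(p-st['ee_pos'])/.04
    w=(R0.inv()*Rd).as_rotvec(degrees=True)/8
    return np.r_[d,w].round(3)
def where(v,st=None):
    st=st or get_state(); q=st['ee_pos']+R.from_rotvec(st['orientation']).as_matrix()[:,2]*tcp_to_tips
    c,s=np.cos(v[2]),np.sin(v[2]);d=q-[v[0],v[1],0]
    return np.round([1e3*(c*d[0]+s*d[1]),1e3*(-s*d[0]+c*d[1]),1e3*q[2]],1)
E
python3 - <<'E'
from h import *
v=np.load('fit.npy')
v[5]; print(go(v,[60,0,277]))
st=get_state();print(R.from_rotvec(st['orientation']).inv().apply(np.array([.3,.33,.45])-st['ee_pos'])/.04)
E
```

```text
[-1.3072e+01 -1.0388e+01 -1.1540e+00 -1.3000e-02  4.0000e-03  7.2780e+00]
[-3.28569997 -5.5917569  -1.14947994]
```

send_rows(
  motion=[
    [[0.5,-0.7,-1,-0.6,0,0,0],[1,-1.3,-2,-1.15,0,0,0],[1,-2,-3.1,-1.15,0,0,0],[1,-2.7,-4.2,-1.15,0,0,1],[1,-3.3,-5.2,-1.15,0,0,2],[1,-4.3,-5.7,-1.15,0,0,3],[1,-5.3,-6.2,-1.15,0,0,4],[1,-6.3,-6.7,-1.15,0,0,5]],
  ],
)

```text
time_s: 0.9
ee_pos: [0.3908, 0.237, 0.4506]
orientation: [1.699, 2.642, 0.001]
ft_force: [0.3, 1.2, -0.0]
finger_gap: -0.0001
grip_force: 0.0
```

Run:
```python
from h import *
v=np.load('fit.npy');s=get_state()
print(s['time_s'],s['ee_pos'],go(v,[60,0,277]))
```

```text
0.9 [0.39075496 0.23699922 0.45060034] [-7.508e+00  1.578e+00  6.000e-03  3.000e-03 -1.000e-03  2.237e+00]
```

send_rows(
  motion=[
    [[1,-1.1,0.2,0,0,0,0.8],[1,-2.2,0.4,0,0,0,1.6],[1,-3.3,0.7,0,0,0,2.2],[1,-4.4,0.9,0,0,0,2.2],[1,-5.5,1.2,0,0,0,2.2],[1,-6.6,1.4,0,0,0,2.2],[1,-7.5,1.6,0,0,0,2.2],[1,-7.5,1.6,0,0,0,2.2]],
  ],
)

```text
time_s: 1.7
ee_pos: [0.5762, -0.01, 0.4498]
orientation: [-2.081, -2.353, 0.002]
ft_force: [-0.2, -0.0, -0.3]
finger_gap: -0.0001
grip_force: 0.0
```

Run:
```python
from h import *
import cv2
v=np.load('fit.npy');s=get_state();im=read_camera('wrist')
np.savez('w1.npz',p=s['ee_pos'],o=s['orientation'])
print(s['time_s'],s['ee_pos'],where(v),go(v,[60,0,277]))
cv2.imwrite('pics/w1.png',im[:,:,::-1]);cv2.imwrite('pics/w1b.png',cv2.resize(im[:,:,::-1],(800,600),interpolation=cv2.INTER_CUBIC))
```

```text
1.7 [ 0.57621762 -0.00995395  0.44977323] [ 58.5   2.3 276.4] [-0.035 -0.066 -0.016 -0.012 -0.005  0.058]
```

View pics/w1b.png

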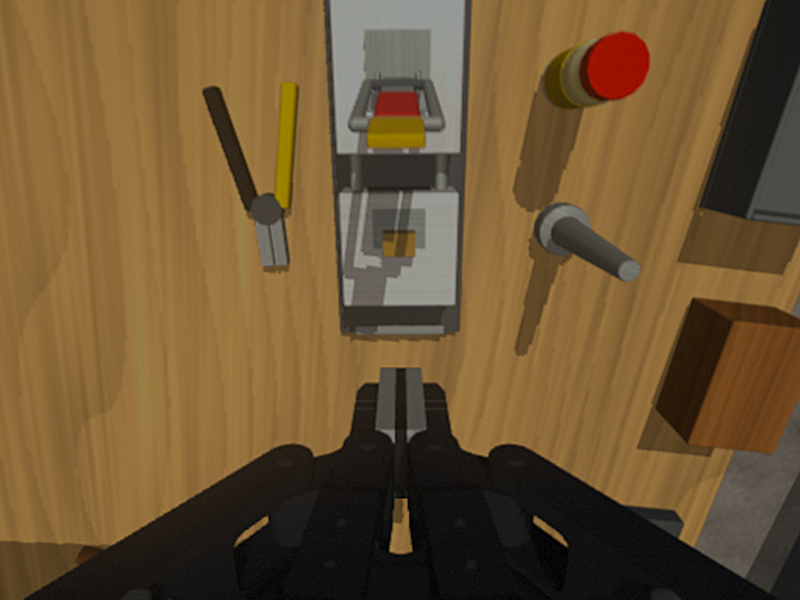

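The wrist picture shows the fixed half's edge at (338,154)–(461,153), the sliding half with corners (340,193), (456,189), (458,304), (343,307), the keeper at (399,243), the crossbar and tab at (396,128), and the red grip behind them. I'll refit with these.

```bash
cat >> h.py <<'E'
def wproj(st,P):
    c=calibration('wrist');X=c['T_tool_cam'];Rt=R.from_rotvec(st['o']).as_matrix()
    q=((np.atleast_2d(P)-st['p'])@Rt-X[:3,3])@X[:3,:3]
    return (q[:,:2]/q[:,2:])*c['mtx'][0,0]+c['mtx'][:2,2]
E
python3 - <<'E'
from h import *
w=np.load('w1.npz')
T=np.array([[52,227],[37,107],[228,80],[242,203],[270,72],[385,56],[400,178],[278,198],[181,125],[198,103]])/4.6+[189.6,149.6]
S=np.array([[467,402],[477,518],[270,516],[270,404],[234,515],[103,514],[103,404],[231,404],[322,390],[312,335]])-[0,299.]
S=S/4.6+[219.6,174.6]
W=(np.array([[461,153],[338,154],[456,189],[458,304],[343,307],[340,193],[397,103],[396,131]])+.5)/1.5625-.5
def pts(v):
    s=v[3]*1000;z=57
    return m2w(v,[[-145,-45,z],[-145,45,z],[-5,45,z],[-5,-45,z],[-5+s,45,z],[85+s,45,z],[85+s,-45,z],[-5+s,-45,z],grip(v[4],88),tab(v[4],v[5])])
def parts(v):
    P=pts(v); return proj('top',P)-T,proj('scene',P)-S,wproj(w,P[2:])-W
v0=np.load('fit.npy')
for k in ([1,1,1],[0.05,.05,1],[1,1,0.01]):
    o=least_squares(lambda v:np.vstack([a*b for a,b in zip(k,parts(v))]).ravel(),v0,loss='soft_l1')
    print(o.x.round(4),(o.x[5]-o.x[4]).round(3)); 
    if k==[1,1,1]: np.save('fit.npy',o.x)
    print(parts(o.x)[2].round(1).tolist())
E
```

```text
[ 0.5671  0.0494 -1.4406  0.0267  1.7489  3.0672] 1.318
[[-0.2, 0.0], [-1.1, 0.1], [2.3, 1.0], [-1.3, 0.3], [0.5, -1.1], [-1.2, -0.9], [-0.0, -0.0], [0.3, -0.1]]
[ 0.5672  0.0494 -1.4329  0.027   1.7494  3.0668] 1.317
[[-0.1, -0.3], [-1.0, 0.4], [2.5, 0.9], [-0.5, 0.2], [1.3, -0.6], [-0.9, -0.4], [-0.2, 0.0], [0.3, -0.0]]
[ 0.5663  0.0493 -1.4551  0.026   1.7468  3.0776] 1.331
[[-0.8, 0.7], [-1.7, -0.5], [1.3, 1.0], [-3.2, 0.3], [-1.4, -2.1], [-2.2, -2.1], [-0.4, -0.2], [-0.4, -2.4]]
```

Run:
```python
from h import *
v=np.load('fit.npy')
for t in([140,0,110],[132,0,36],[110,0,36],[95,0,36]): print(go(v,t,15))
```

```text
[-3.168  0.011  4.304 -0.006  1.87  -0.047]
[-2.970e+00  1.300e-02  6.155e+00 -6.000e-03  1.870e+00 -4.700e-02]
[-2.420e+00  9.000e-03  6.155e+00 -6.000e-03  1.870e+00 -4.700e-02]
[-2.045e+00  7.000e-03  6.155e+00 -6.000e-03  1.870e+00 -4.700e-02]
```

send_rows(
  motion=[
    [[1,-0.8,0,1,0,0.6,0],[1,-1.6,0,2,0,1.2,0],[1,-2.5,0,3,0,1.87,-0.05],[1,-3.17,0,4,0,1.87,-0.05],[1,-3.1,0,5,0,1.87,-0.05],[1,-3.0,0,5.7,0,1.87,-0.05],[1,-2.97,0,6.15,0,1.87,-0.05],[1,-2.97,0,6.15,0,1.87,-0.05]],
  ],
)

```text
time_s: 2.55
ee_pos: [0.5879, -0.1226, 0.2014]
orientation: [-1.927, -2.205, -0.251]
ft_force: [0.3, 0.0, -0.8]
finger_gap: -0.0
grip_force: 0.0
```

Run:
```python
from h import *
v=np.load('fit.npy')
print(where(v),get_state()['ft_force'])
for t in([122,0,36],[95,0,36]): print(go(v,t,15))
```

```text
[127.9  -2.8  34. ] [ 0.30874195  0.04101524 -0.78347476]
[ 0.167  0.044 -0.009 -0.045 -0.023  0.023]
[ 0.819  0.047  0.167 -0.045 -0.023  0.023]
```

send_rows(
  motion=[
    [[1,0.15,0.04,0,0,0,0],[1,0.3,0.04,0.04,0,0,0],[1,0.45,0.04,0.08,0,0,0],[1,0.55,0.04,0.1,0,0,0],[1,0.65,0.04,0.12,0,0,0],[1,0.72,0.04,0.14,0,0,0],[1,0.78,0.04,0.155,0,0,0],[1,0.78,0.04,0.155,0,0,0]],
  ],
)

```text
time_s: 3.35
ee_pos: [0.587, -0.0924, 0.207]
orientation: [-1.931, -2.209, -0.255]
ft_force: [0.9, -1.3, 0.7]
finger_gap: 0.0003
grip_force: 1.0
```

Run:
```python
from h import *
v=np.load('fit.npy')
print(where(v))
for t in([91,0,36],): print(go(v,t,15))
```

```text
[98.4  1.3 39.4]
[ 0.155 -0.033  0.131 -0.     0.003  0.028]
```

send_rows(
  motion=[
    [[1,0.05,0,0.015,0,0,0],[1,0.1,0,0.03,0,0,0],[1,0.1,0,0.03,0,0,0]],
  ],
)

```text
time_s: 3.65
ee_pos: [0.5863, -0.0884, 0.2066]
orientation: [-1.932, -2.209, -0.255]
ft_force: [2.0, -2.4, 1.1]
finger_gap: -0.0005
grip_force: 1.2
```

send_rows(
  motion=[
    [[1,0.05,0,0.015,0,0,0],[1,0.05,0,0.015,0,0,0]],
  ],
)

```text
time_s: 3.85
ee_pos: [0.5863, -0.0875, 0.2068]
orientation: [-1.933, -2.212, -0.252]
ft_force: [0.2, -9.3, 1.9]
finger_gap: 0.0004
grip_force: 4.3
```

send_rows(
  motion=[
    [[1,0.05,0,0.015,0,0,0],[1,0.05,0,0.015,0,0,0]],
  ],
)

```text
time_s: 4.05
ee_pos: [0.5861, -0.0867, 0.207]
orientation: [-1.935, -2.215, -0.249]
ft_force: [0.3, -15.0, 2.6]
finger_gap: 0.0
grip_force: 7.5
```

Run:
```python
from h import *
v=np.load('fit.npy')
print(where(v))
for t in([112,0,45],[130,0,120],[100,0,300]): print(go(v,t,15))
print(go(v,[100,0,300],0),go(v,[-80,0,300]))
```

```text
[93.9  1.3 39.2]
[-0.436 -0.032 -0.254  0.004  0.059  0.032]
[-0.401 -0.031 -2.182  0.004  0.059  0.032]
[ 1.454e+00 -2.100e-02 -6.350e+00  4.000e-03  5.900e-02  3.200e-02]
[ 2.577 -0.016 -6.211  0.008 -1.816  0.032] [ 6.933e+00  4.000e-03 -5.082e+00  8.000e-03 -1.816e+00  3.200e-02]
```

send_rows(
  motion=[
    [[1,-0.4,0,-0.2,0,0,0],[1,-0.4,0,-1.4,0,0,0],[1,-0.4,0,-2.5,0,0,0],[1,-0.2,0,-3.6,0,0,0],[1,0.4,0,-4.7,0,0,0],[1,1.2,0,-5.7,0,-0.4,0],[1,2.0,0,-6.1,0,-1.2,0],[1,2.8,0,-6.2,0,-1.8,0]],
  ],
)

```text
time_s: 4.85
ee_pos: [0.5795, -0.0403, 0.4783]
orientation: [-2.068, -2.363, -0.011]
ft_force: [0.7, -0.6, -0.5]
finger_gap: 0.0003
grip_force: 0.0
```

Run:
```python
from h import *
v=np.load('fit.npy')
print(where(v))
for t in([-85,0,300],[-85,0,146],[-65,0,146]): print(go(v,t,0))
```

```text
[ 89.5   1.4 304.9]
[ 4.387 -0.007  0.148  0.031 -0.042  0.017]
[ 4.364 -0.024  3.998  0.031 -0.042  0.017]
[ 3.864 -0.025  3.995  0.031 -0.042  0.017]
```

send_rows(
  motion=[
    [[1,1.1,0,0,0,0,0],[1,2.2,0,0,0,0,0],[1,3.3,0,0,0,0,0],[1,4.36,-0.01,0.2,0,0,0],[1,4.36,-0.02,1.3,0,0,0],[1,4.36,-0.02,2.4,0,0,0],[1,4.36,-0.02,3.4,0,0,0],[1,4.36,-0.02,4.0,0,0,0]],
  ],
)

```text
time_s: 5.65
ee_pos: [0.5539, 0.1338, 0.312]
orientation: [-2.059, -2.355, -0.003]
ft_force: [0.5, 0.7, -0.2]
finger_gap: -0.0
grip_force: 0.0
```

Run:
```python
from h import *
v=np.load('fit.npy')
print(where(v))
for t in([-60,0,146],[-50,0,146],[-21,0,135],[-18,0,134]): print(go(v,t,0))
```

```text
[-87.4  -3.5 138.6]
[-0.632  0.051 -0.193 -0.055 -0.082  0.026]
[-0.882  0.05  -0.195 -0.055 -0.082  0.026]
[-1.61   0.049  0.071 -0.055 -0.082  0.026]
[-1.686  0.049  0.095 -0.055 -0.082  0.026]
```

send_rows(
  motion=[
    [[1,-0.3,0.05,-0.19,0,0,0],[1,-0.6,0.05,-0.19,0,0,0],[1,-0.88,0.05,-0.19,0,0,0],[1,-1.1,0.05,-0.12,0,0,0],[1,-1.3,0.05,-0.05,0,0,0],[1,-1.5,0.05,0.02,0,0,0],[1,-1.6,0.05,0.07,0,0,0],[1,-1.6,0.05,0.07,0,0,0]],
  ],
)

```text
time_s: 6.45
ee_pos: [0.566, 0.07, 0.3127]
orientation: [-2.064, -2.358, -0.01]
ft_force: [-0.4, -0.2, -0.2]
finger_gap: 0.0001
grip_force: 0.0
```

Run:
```python
from h import *
import cv2
v=np.load('fit.npy');s=get_state();a=read_camera('wrist');b=read_camera('scene')[165:245,220:330]
np.savez('w2.npz',p=s['ee_pos'],o=s['orientation'])
print(where(v),go(v,[-18,0,134]))
cv2.imwrite('pics/w2.png',np.hstack([a[:,:,::-1][:, 100:400],cv2.resize(b[:,:,::-1],(480,384),interpolation=cv2.INTER_CUBIC)]))
```

```text
[-22.8   1.8 139.7] [-0.079 -0.044  0.142  0.004 -0.071  0.024]
```

View pics/w2.png

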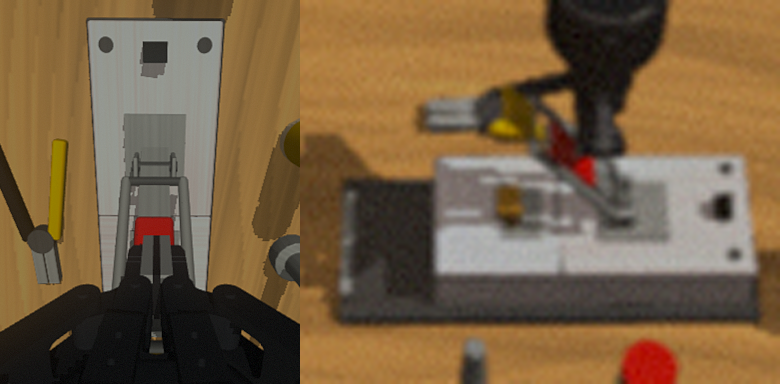

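The slide is home with the halves touching at (560,270). The lever leans towards the keeper at (575,150) and the loop is still up at (515,115), so I push on to the open stop.

send_rows(
  motion=[
    [[1,-0.08,-0.04,0.12,0,0,0],[1,-0.14,-0.04,0.15,0,0,0],[1,-0.2,-0.04,0.18,0,0,0],[1,-0.2,-0.04,0.18,0,0,0]],
  ],
)

```text
time_s: 6.95
ee_pos: [0.5655, 0.0647, 0.3076]
orientation: [-2.06, -2.355, -0.02]
ft_force: [-5.8, 13.6, 10.3]
finger_gap: 0.0003
grip_force: 9.3
```

Run:
```python
from h import *
import cv2
v=np.load('fit.npy');s=get_state();b=read_camera('scene')[165:245,220:330]
print(where(v),go(v,[-18,0,134]))
cv2.imwrite('pics/s3.png',cv2.resize(b[:,:,::-1],(550,400),interpolation=cv2.INTER_CUBIC))
```

```text
[-18.5   0.6 134.2] [ 0.062 -0.01   0.005  0.007 -0.125  0.024]
```

View pics/s3.png

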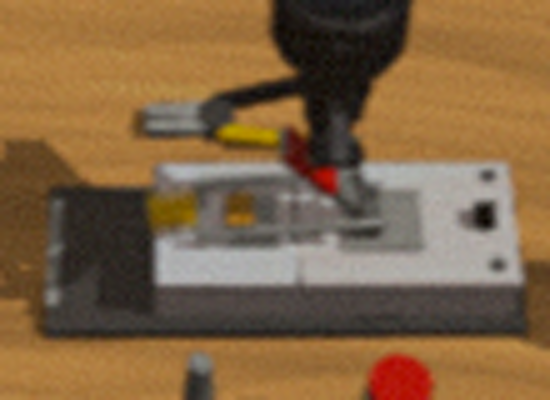

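The loop is down flat with the brass keeper at (240,207) between its rods, and the lever is at its open stop. Next I bring the fingers over to the lever's +x side.

Run:
```python
from h import *
v=np.load('fit.npy')
for t in([-40,0,140],[-35,0,230],[45,0,230],[45,0,130]): print(go(v,t,0))
```

```text
[ 0.614 -0.008 -0.135  0.007 -0.125  0.024]
[ 0.529 -0.006 -2.387  0.007 -0.125  0.024]
[-1.471 -0.012 -2.422  0.007 -0.125  0.024]
[-1.515 -0.015  0.078  0.007 -0.125  0.024]
```

send_rows(
  motion=[
    [[1,0.6,0,-0.1,0,0,0],[1,0.6,0,-1.2,0,-0.1,0],[1,0.5,0,-2.4,0,-0.1,0],[1,-0.6,0,-2.5,0,-0.1,0],[1,-1.5,0,-2.4,0,-0.1,0],[1,-1.6,0,-1.4,0,-0.1,0],[1,-1.6,0,-0.4,0,-0.1,0],[1,-1.6,0,0.07,0,-0.1,0]],
  ],
)

```text
time_s: 7.8
ee_pos: [0.5727, -0.0012, 0.2983]
orientation: [-2.068, -2.363, 0.008]
ft_force: [-0.8, 0.2, -0.6]
finger_gap: 0.0001
grip_force: 0.0
```

Run:
```python
from h import *
v=np.load('fit.npy')
print(where(v))
for t in([30,0,130],[20,0,130],[-34,0,150]): print(go(v,t,0))
for a in (1.4,1.2,1,.8,.6,.4,.2,0,-.04):
    g=grip(a,86)+5*np.array([np.sin(a),0,np.cos(a)])+[11,0,0]
    print(a,g.round(),go(v,g,0)[:3])
```

```text
[ 51.3  -1.9 124.9]
[ 0.522  0.027 -0.128 -0.036  0.016  0.02 ]
[ 0.772  0.027 -0.128 -0.036  0.016  0.02 ]
[ 2.12   0.029 -0.631 -0.036  0.016  0.02 ]
1.4 [-49.   0. 157.] [ 2.487  0.029 -0.797]
1.2 [-66.   0. 153.] [ 2.908  0.031 -0.707]
1 [-81.   0. 146.] [ 3.302  0.033 -0.536]
0.8 [-95.   0. 136.] [ 3.654  0.035 -0.289]
0.6 [-107.    0.  124.] [3.951 0.037 0.023]
0.4 [-116.    0.  109.] [4.179 0.04  0.387]
0.2 [-122.    0.   93.] [4.331 0.042 0.789]
0 [-125.    0.   76.] [4.399 0.044 1.214]
-0.04 [-125.    0.   73.] [4.403 0.045 1.3  ]
```

send_rows(
  motion=[
    [[1,0.4,0.03,-0.1,0,0,0],[1,0.75,0.03,-0.13,0,0,0],[1,1.1,0.03,-0.25,0,0,0],[1,1.4,0.03,-0.35,0,0,0],[1,1.7,0.03,-0.5,0,0,0],[1,2.0,0.03,-0.62,0,0,0],[1,2.25,0.03,-0.72,0,0,0],[1,2.49,0.03,-0.8,0,0,0]],
  ],
)

```text
time_s: 8.6
ee_pos: [0.5618, 0.099, 0.3345]
orientation: [2.065, 2.362, -0.003]
ft_force: [-0.4, -1.5, -1.4]
finger_gap: -0.0001
grip_force: 0.5
```

Run:
```python
from h import *
v=np.load('fit.npy')
print(where(v))
for a in (1.4,1.2,1,.8,.6,.4,.2,0,-.04):
    g=grip(a,86)+5*np.array([np.sin(a),0,np.cos(a)])+[11,0,0]
    print(a,g.round(),go(v,g,0)[:3])
```

```text
[-49.1   1.3 161.1]
1.4 [-49.   0. 157.] [-0.029 -0.029  0.113]
1.2 [-66.   0. 153.] [ 0.392 -0.028  0.202]
1 [-81.   0. 146.] [ 0.787 -0.026  0.373]
0.8 [-95.   0. 136.] [ 1.139 -0.025  0.618]
0.6 [-107.    0.  124.] [ 1.436 -0.025  0.929]
0.4 [-116.    0.  109.] [ 1.666 -0.024  1.293]
0.2 [-122.    0.   93.] [ 1.818 -0.024  1.695]
0 [-125.    0.   76.] [ 1.887 -0.024  2.12 ]
-0.04 [-125.    0.   73.] [ 1.891 -0.024  2.206]
```

Contact is held at about 2 N. I continue along the arc to about 0.6 rad.

send_rows(
  motion=[
    [[1,0.2,-0.03,0.16,0,0,0],[1,0.39,-0.03,0.2,0,0,0],[1,0.6,-0.03,0.28,0,0,0],[1,0.79,-0.03,0.37,0,0,0],[1,0.98,-0.03,0.5,0,0,0],[1,1.14,-0.03,0.62,0,0,0],[1,1.3,-0.03,0.78,0,0,0],[1,1.44,-0.03,0.93,0,0,0]],
  ],
)

```text
time_s: 9.4
ee_pos: [0.5533, 0.1554, 0.2963]
orientation: [2.066, 2.362, -0.002]
ft_force: [0.0, -0.8, 1.7]
finger_gap: -0.0004
grip_force: 0.8
```

Run:
```python
from h import *
import cv2
v=np.load('fit.npy')
print(where(v))
for a in (.6,.4,.3,.2,.1,0,-.04):
    g=grip(a,86)+5*np.array([np.sin(a),0,np.cos(a)])+[11,0,0]
    print(a,g.round(),go(v,g,0)[:3])
a=read_camera('wrist');b=read_camera('scene')[165:245,220:330]
cv2.imwrite('pics/w4.png',np.hstack([a[:,:,::-1][:, 100:400],cv2.resize(b[:,:,::-1],(480,384),interpolation=cv2.INTER_CUBIC)]))
```

```text
[-106.2    0.3  122.9]
0.6 [-107.    0.  124.] [ 0.007 -0.001 -0.019]
0.4 [-116.    0.  109.] [ 0.236 -0.     0.345]
0.3 [-120.    0.  101.] [ 0.322 -0.     0.542]
0.2 [-122.    0.   93.] [ 0.388 -0.001  0.747]
0.1 [-124.    0.   85.] [ 0.434 -0.001  0.957]
0 [-125.    0.   76.] [ 4.580e-01 -1.000e-03  1.171e+00]
-0.04 [-125.    0.   73.] [ 4.610e-01 -1.000e-03  1.257e+00]
```

View pics/w4.png

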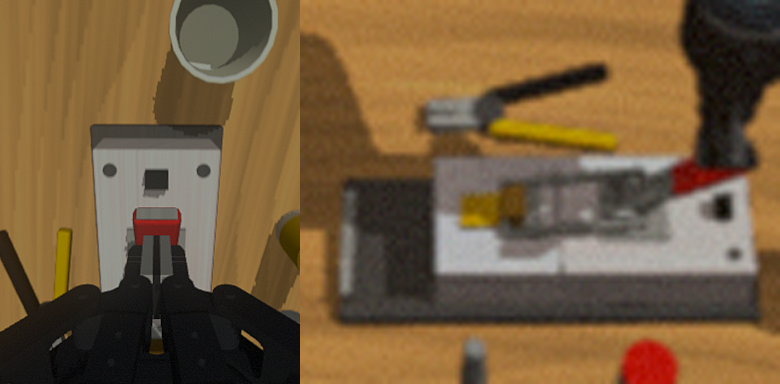

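The red grip is at about 0.6 rad under the fingers, and the loop is drawn up with its bar against the keeper at (510,203). I keep pressing.

send_rows(
  motion=[
    [[1,0.13,0,0.18,0,0,0],[1,0.24,0,0.35,0,0,0],[1,0.32,0,0.54,0,0,0],[1,0.39,0,0.75,0,0,0],[1,0.43,0,0.96,0,0,0],[1,0.46,0,1.17,0,0,0],[1,0.46,0,1.22,0,0,0],[1,0.46,0,1.26,0,0,0]],
  ],
)

```text
time_s: 10.3
ee_pos: [0.5513, 0.1731, 0.2489]
orientation: [2.066, 2.364, -0.007]
ft_force: [-14.1, -2.2, 29.3]
finger_gap: 0.0002
grip_force: 14.8
```

Run:
```python
from h import *
v=np.load('fit.npy');print(where(v))
```

```text
[-1.239e+02  1.000e-01  7.550e+01]
```

send_rows(
  motion=[
    [[1,0,0,-0.3,0,0,0],[1,0,0,-1.2,0,0,0],[1,0,0,-2.4,0,0,0],[1,-1,0,-3.5,0,0,0],[1,-2,0,-4.5,0,0,0],[1,-3,0,-5,0,0,0],[1,-4,0,-5,0,0,0],[1,-4,0,-5,0,0,0]],
  ],
)

```text
time_s: 11.1
ee_pos: [0.5726, 0.0106, 0.4486]
orientation: [2.07, 2.352, -0.002]
ft_force: [-0.2, 0.3, -0.3]
finger_gap: 0.0002
grip_force: 0.0
```

Run:
```python
from h import *
import cv2
print(get_state()['ft_force'])
a=read_camera('wrist');b=read_camera('top')[140:225,180:300]
cv2.imwrite('pics/w5.png',np.hstack([cv2.resize(a[:200,150:350,::-1],(400,400)),cv2.resize(b[:,:,::-1],(400,400*85//120),interpolation=cv2.INTER_CUBIC).copy() if 0 else cv2.resize(b[:,:,::-1],(400,400))]))
```

```text
[-0.23103199  0.29809432 -0.30813203]
```

View pics/w5.png

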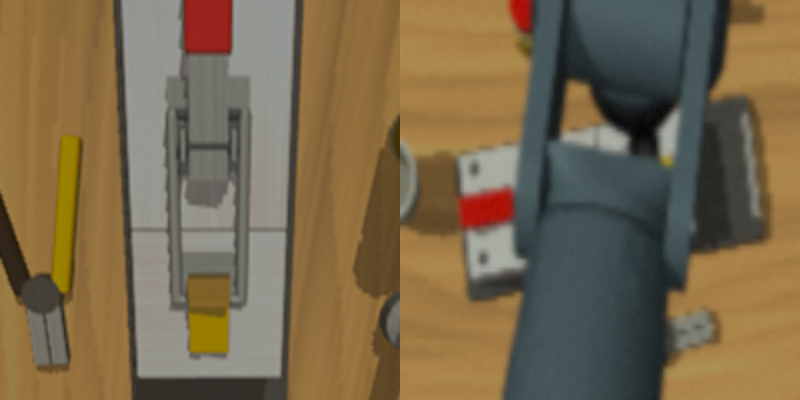

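The lever lies flat at (208,25), the bar sits behind the keeper lip at (208,300), and the halves are closed at row 230. The arm is clear, so I'm handing it in.

```bash
python3 -c "
from cell import *
print(finish_job())"
```

```text
the job is handed in; nothing more can be done
None
```

The mould is closed and latched: sliding half home, crossbar behind the keeper's hook, and the red lever flat and staying down after the arm pulled clear; I handed it in at about 11 s with no verdict returned, and nothing else on the bench was touched.

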